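# Fill the dust-covered supply box of a badge press

## Task

Get the badge bench's supply box ready: fit the white dust lid on the grey box so that both locating pins come through their holes and it lies flat, then turn the red latch clockwise until its tongue points across at the red mark on the lid. Then put every brass tin of pin-backs into the closed box by holding it and pushing it down through the lid's sprung blue flap (do not drop it onto the flap from above), so that all tins lie inside and the flap has shut itself again. Leave the other things on the bench where they are, and put no tin into the box before the lid is on.

Things in the scene. Friction and masses are not known exactly. Their poses are not given: they have to be found in the camera images.
- box: Grey open-topped box fixed on the bench, 180 (x) x 140 (y) x 160 mm high, walls and floor 5 mm, a low rib inside; origin at the centre of its underside, z up. Ears at both y sides (to y = +/-98 mm, top flush with the rim) carry the pins; a bracket on the -x side (x -140 to -90, y +/-25, top at 155 mm) carries the red latch. The lid rests on the rim.
- round_pin (a point): Foot of the round steel pin on the box's +y ear, at box (0, 83, 160) mm: diameter 12 mm, 20 mm tall, its top 9 mm tapering to 4 mm. Axes as the box.
- diamond_pin (a point): Foot of the brass diamond pin on the box's -y ear, at box (0, -83, 160) mm: 9 mm wide along x, 6 mm along y, 18 mm tall, its top 7 mm tapering to 3 mm. Axes as the box.
- latch (a joint): Angle (rad) of the red latch, upright axis at box (-115, 0) mm; grows clockwise from above, 0 to 1.7, stays where left (friction 0.04 N m). 0: tongue to box +y, clear of the lid (starts at 0 to 0.3); 1.57: tongue to box +x, over the lid's red mark, as wanted (within about 0.2). Tongue 14 mm wide, reaches 46 mm, passes 2 mm above the seated lid; turned in early it blocks the lid.
- latch_grip (a point): Top centre of the latch's red grip bar, on its axis, 198 mm above the bench. The bar is 12 mm thick, 40 mm long along the tongue's direction, and 24 mm tall (it stands on the tongue, whose top is 174 mm above the bench). Pinch it across its 12 mm and turn.
- lid: White dust lid, a loose plate 180 (x) x 195 (y) x 8 mm, 0.32 kg, lying on the bench at the start; origin at the centre of its underside, z up. It has a black handle, two pin holes and a 55 x 107 mm posting slot closed by the blue flap. Fitted, its origin is over the box's at 160 mm height, with its x and y axes along the box's.
- lid_handle (a point): Top centre of the lid's black handle at lid (-14, 0, 38) mm: a solid bar 16 mm thick (lid x), 60 mm long (lid y), 30 mm tall, near the centre of mass.
- lid_slot (a point): Centre of the posting slot at the lid's top face, lid (45, 0, 8) mm. The slot is 55 mm along lid x and 107 mm along lid y: a tin held across lid y goes in with half-open fingers round it (keep within 100 mm over their backs), the gripper's body staying above the handle. A tin pushed until its top is about 10 mm below the lid's top drops off the flap when released.
- round_hole (a point): Underside centre of the lid's round-pin hole, lid (0, 83, 0) mm, diameter 13.5 mm.
- diamond_hole (a point): Underside centre of the lid's diamond-pin hole, lid (0, -83, 0) mm, diameter 10.5 mm.
- flap (a joint): Opening angle (rad) of the blue flap in the slot: 0 shut (its top 1.5 mm below the lid's top), up to 1.5 hanging down into the box. 53 mm long, hinged at the slot's +x edge, swings down; a spring (about 0.03 N m, damped) shuts it in about 0.5 s. A tin laid on it does not open it, a tin pushed down does (5 to 10 N).
- tin1: Brass tin of pin-backs with a yellow spot on its lid, diameter 40 mm, 26 mm tall, about 60 g, standing on the bench; origin at the centre of its underside, z up. Four to six of the six tins are there (absent: None).
- tin2: Brass tin of pin-backs with a yellow spot on its lid, diameter 40 mm, 26 mm tall, about 60 g, standing on the bench; origin at the centre of its underside, z up. Four to six of the six tins are there (absent: None).
- tin3: Brass tin of pin-backs with a yellow spot on its lid, diameter 40 mm, 26 mm tall, about 60 g, standing on the bench; origin at the centre of its underside, z up. Four to six of the six tins are there (absent: None).
- tin4: Brass tin of pin-backs with a yellow spot on its lid, diameter 40 mm, 26 mm tall, about 60 g, standing on the bench; origin at the centre of its underside, z up. Four to six of the six tins are there (absent: None).
- tin5: Brass tin of pin-backs with a yellow spot on its lid, diameter 40 mm, 26 mm tall, about 60 g, standing on the bench; origin at the centre of its underside, z up. Four to six of the six tins are there (absent: None).
- tin6: Brass tin of pin-backs with a yellow spot on its lid, diameter 40 mm, 26 mm tall, about 60 g, standing on the bench; origin at the centre of its underside, z up. Four to six of the six tins are there (absent: None).
- tape: Bystander: roll of blue tape lying flat, diameter 90 mm, 24 mm tall. Leave alone (origin: centre of underside).
- water: Bystander: water bottle, diameter 64 mm, 190 mm tall. Leave alone.
- badge1: Bystander: finished badge lying flat, diameter 58 mm, 10 mm tall. Leave alone.
- badge2: Bystander: finished badge lying flat, diameter 58 mm, 10 mm tall. Leave alone.
- badge3: Bystander: finished badge lying flat, diameter 58 mm, 10 mm tall. Leave alone.
- marker: Bystander: black marker pen, 14 mm thick, about 140 mm long along its x. Leave alone.
- cup: Bystander: clear cup, diameter 76 mm, 100 mm tall. Leave alone.
Not all that is in view belongs to the job. What is shaped like the tin6 but purple is not meant.

How it is judged:
By the outcome, as a careful person would: the job done as asked, in the order asked, and still so for the second after the job is handed in, with the robot touching nothing.
Of tin1, tin2, tin3, tin4, tin5, tin6 only 4 to 6 are there at a start; the rules pass over those that are not, and their reading is None.
At some moment in a run one of tin1, tin2, tin3, tin4, tin5, tin6 may be knocked a few centimetres aside while the robot is not near it.
It also fails if it takes over 210 s, if anything falls off the work surface, if the arm or the gripper's body presses on something with over 40 N, if the wrist force passes 120 N, or if a joint passes its speed limit or range.

## Robot

A 6-joint arm with a two-finger parallel gripper is mounted at the origin on the work surface. World frame = base frame: x ahead of the robot, y to its left, z up, the work surface at z = 0. Lengths are in m, angles in rad, forces in N, time in s.
With the tool pointing down it reaches from about 0.3 to 0.825 m from the base axis. Payload 5.4 kg.
Tool frame: the origin (TCP) lies at the very end of the fingers, on their centre line; the grasp point (between the pads) lies 19 mm behind it; z points along the fingers, y is the line along which they close (so a half turn about z gives the same grasp; the last joint's range is limited). The gripper opens to 92 mm and grips with 3 to 60 N. Pads are 20 mm wide; open, the fingers measure 128 mm over their backs; the gripper's body (75 mm by 189 mm) begins 69 mm behind the grasp point.
Start: joints at [-1.327, 0.158, 1.597, -0, 1.386, -0.21], TCP at [0.252, -0.517, 0.215] pointing down, gripper open.
Joint ranges: [-2.91, 2.91], [-0.94, 2.29], [0.18, 2.7], [-1.29, 4.43], [0.17, 2.64], [-3, 3]. Speed limits (rad/s): [2.57, 2.57, 3.14, 3.14, 3.14, 3.14].

## Interface

Orientations are given as a rotation vector (axis times angle).
In Python, from workcell import bot gives the robot as it stands. Calls block until the motion is done:
- bot.goto(position, orientation): joint-space move of the TCP to a pose.
- bot.line_to(position, rot=None, max_speed=0.15): straight line of the TCP; rot=None keeps the orientation; max_speed is the mean speed in m/s.
- bot.set_joints(angles): joint-space move.
- bot.set_gripper(opening, newtons=None): opening from 0.0 (shut) to 1.0 (fully open); newtons is the grip in N (None keeps the last); returns when the fingers have stopped.
- bot.hold(seconds).
- bot.inverse_kinematics(position, orientation): joint angles nearest the present ones, or None.
- bot.read_camera(name): name is "side" or "top"; returns a dict with "pixels" (384x512x3 uint8, blue, green, red), "fx", "fy", "cx", "cy" (pixels), "R" (3x3) and "t" (3): a world point X has camera coordinates R X + t. Camera axes: x right, y down, z forward; pixel columns grow to the right and rows downward; lengths in m; the calibration is good to about 2 mm. A picture is of the moment at which its call begins. There is no depth.
A pose or a line that the arm cannot do raises bot.MotionError and nothing moves.
- bot.job_done(): hands the job in; it is judged then, once.
Readings, each from a call of its own:
- bot.current_clock(): time.
- bot.current_joints(): joint angles.
- bot.current_joint_vel(): joint speeds.
- bot.current_effort(): joint torques, N m.
- bot.current_ee_pos(): TCP position.
- bot.current_tool_rot(): TCP orientation.
- bot.current_contact_force(): force on the tool from outside, world axes, zero at the start.
- bot.current_ft_torque(): the same for the moment, N m.
- bot.current_opening(): opening from 0.0 (shut) to 1.0 (fully open).
- bot.current_grip_force(): force on a finger pad.
Only numpy, scipy, OpenCV 4.12 (cv2) and the standard library are available. Lean on these libraries where they do the work, as an engineer would, in place of code of your own. Each camera call takes 0.05 s, during which the arm holds its last target. There are 200 camera calls.

## Working session

There is one attempt and no reset: what is moved stays moved. The work goes in short steps, each a Python script; the robot and the scene stay as the last script left them, time stands still between calls to the robot, and variables do not carry over. Pictures are saved under pics/ and viewed, at most 14 in all, crops included, and the job is handed in when it is done.

```bash
ls; mkdir -p pics; python3 - <<'E'
from workcell import bot
import cv2, numpy as np
for n in("top","side"):
    c=bot.read_camera(n); cv2.imwrite(f"pics/{n}0.png",cv2.resize(c["pixels"],None,fx=1.5,fy=1.5,interpolation=cv2.INTER_CUBIC)); 
    np.savez(f"{n}0.npz",**c)
    print(n,c["fx"],c["cx"],c["cy"],np.round(c["R"],3).tolist(),np.round(-c["R"].T@c["t"],3))
print(bot.current_clock(),bot.current_tool_rot())
E
```

```text
pics
top 348.7183385296304 265.3946729467944 194.65262124770769 [[-0.014, -1.0, -0.021], [-0.995, 0.016, -0.095], [0.096, 0.019, -0.995]] [ 0.457 -0.082  1.052]
side 397.5028372328183 252.99253994298041 188.80061518248164 [[0.942, -0.336, -0.01], [-0.249, -0.677, -0.692], [0.226, 0.654, -0.722]] [ 0.322 -0.819  0.964]
0.1 [-3.05949324e+00 -7.06445884e-01  4.95492588e-05]
```

View pics/top0.png

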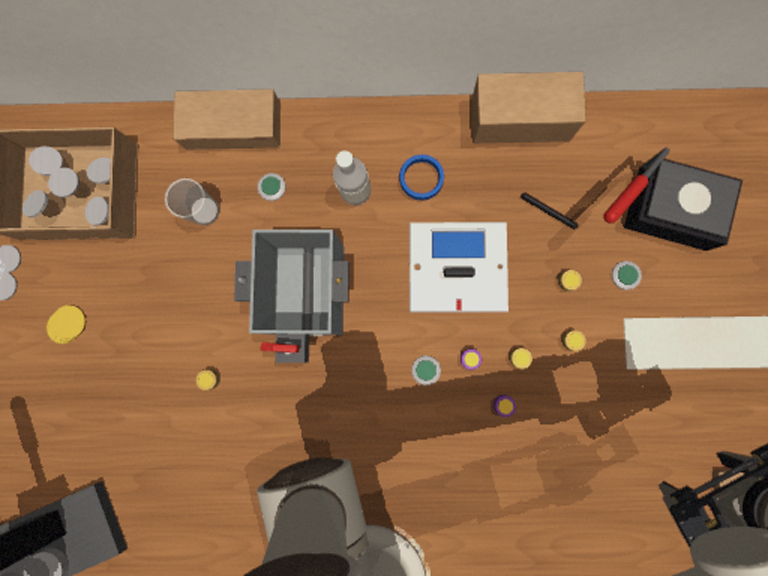

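View pics/side0.png

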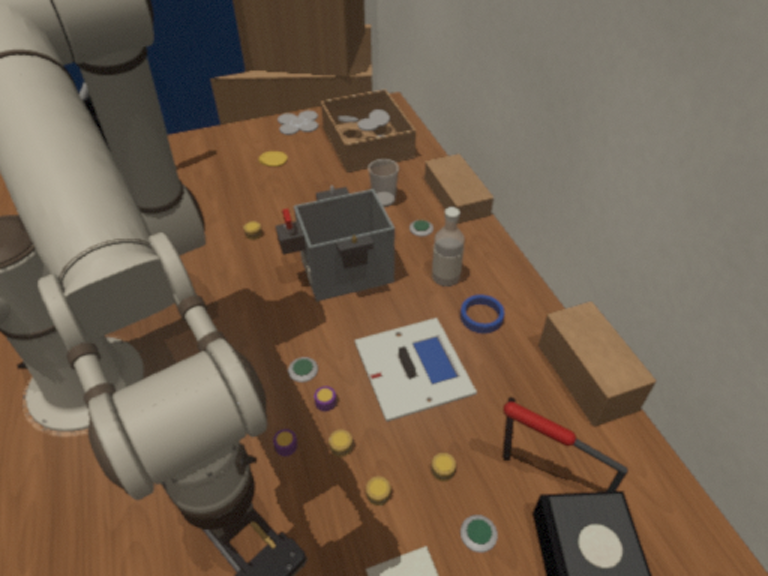

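The top view shows the box at (292,281), the lid at (459,267) with its red mark towards the robot, and the latch at (285,348). The brass tin candidates are (206,380), (521,358), (574,341) and (571,280). The two at (471,359) and (504,406) have purple bodies, so they look like decoys. The flat yellow disc at (66,324) is too large to be a tin. I'll check these in one enlarged crop.

```bash
cat > h.py <<'E'
from workcell import bot
import cv2, numpy as np, time
from scipy.spatial.transform import Rotation as Ro
def ray(c,u,v,z):
    "pixel (u,v) -> world point on plane height z"
    C=-c["R"].T@c["t"]; d=c["R"].T@np.array([(u-c["cx"])/c["fx"],(v-c["cy"])/c["fy"],1.])
    return C+d*(z-C[2])/d[2]
def proj(c,X):
    p=c["R"]@np.asarray(X,float)+c["t"]; return np.array([c["fx"]*p[0]/p[2]+c["cx"],c["fy"]*p[1]/p[2]+c["cy"]])
def hsv(c): return cv2.cvtColor(c["pixels"],cv2.COLOR_BGR2HSV)
def blobs(mask,amin=15):
    n,l,s,ce=cv2.connectedComponentsWithStats(mask.astype(np.uint8)); return [(ce[i],s[i],l==i) for i in range(1,n) if s[i][4]>=amin]
E
python3 - <<'E'
from h import *
c=dict(np.load("top0.npz")); s=dict(np.load("side0.npz"))
a=c["pixels"][170:290,120:420]; b=c["pixels"][140:250,145:245]; d=s["pixels"][110:330,130:330]
im=np.zeros((600,800,3),np.uint8)
r=cv2.resize(a,(700,280),interpolation=cv2.INTER_CUBIC); im[:280,:700]=r
r=cv2.resize(b,(290,319),interpolation=cv2.INTER_CUBIC); im[281:600,:290]=r
r=cv2.resize(d,(290,319),interpolation=cv2.INTER_CUBIC); im[281:600,300:590]=r
cv2.imwrite("pics/crop.png",im)
H=hsv(c)
m=cv2.inRange(H,(20,120,110),(36,255,255))
for ce,st,_ in blobs(m): print("yel top",ce.round(1),st[2:],ray(c,*ce,.026).round(4))
m=cv2.inRange(hsv(s),(20,120,110),(36,255,255))
for ce,st,_ in blobs(m): print("yel side",ce.round(1),st[2:],ray(s,*ce,.026).round(4))
w=cv2.inRange(H,(0,0,170),(179,50,255)); bl=cv2.inRange(H,(100,120,50),(130,255,255))
for nm,mm in(("white",w),("blue",bl)):
    for ce,st,L in blobs(mm,300):
        k=cv2.findContours(L.astype(np.uint8),0,2)[0][0]; P=np.array([ray(c,*p[0],.008)[:2] for p in k],np.float32)
        q=cv2.minAreaRect(P); print(nm,ce.round(1),np.round(q[0],4),np.round(q[1],4),round(q[2],2))
E
```

```text
yel top [380.4 186.1] [ 14  13 137] [ 0.5753 -0.4012  0.026 ]
yel top [ 43.4 215.8] [ 26  26 498] [0.5032 0.5998 0.026 ]
yel top [382.8 226.6] [ 14  13 143] [ 0.4565 -0.4029  0.026 ]
yel top [347.2 238.5] [ 14  14 150] [ 0.4238 -0.2985  0.026 ]
yel top [314. 239.] [ 9  9 67] [ 0.4235 -0.2022  0.026 ]
yel top [137.1 252.9] [ 13  13 139] [0.3902 0.3163 0.026 ]
yel top [336.7 270.7] [ 9  9 63] [ 0.332 -0.265  0.026]
yel side [181.7 105.4] [ 18  10 149] [0.4998 0.5788 0.026 ]
yel side [167.6 150.8] [10  7 51] [0.3895 0.3161 0.026 ]
yel side [216.1 262.9] [ 9  7 53] [ 0.4232 -0.2021  0.026 ]
yel side [226.6 293.2] [ 14  14 133] [ 0.4232 -0.301   0.026 ]
yel side [189.3 291.8] [ 8  7 34] [ 0.3324 -0.2639  0.026 ]
yel side [295.4 309.3] [ 14  14 155] [ 0.5738 -0.4038  0.026 ]
yel side [251.6 325.4] [ 15  14 167] [ 0.4554 -0.4061  0.026 ]
white [ 35.2 113.1] [0.8247 0.6524] [0.1234 0.0609] 40.03
white [462.8 131.6] [ 0.7396 -0.6625] [0.0605 0.0588] 88.81
white [305.4 180.6] [ 0.6081 -0.1831] [0.1948 0.1797] 89.11
white [  4.6 179.8] [0.6123 0.733 ] [0.1086 0.0374] 3.39
white [465.3 227.7] [ 0.449  -0.6469] [0.0992 0.2793] 0.12
blue [305. 163.] [ 0.6517 -0.1833] [0.1027 0.0491] 88.93
```

View pics/crop.png

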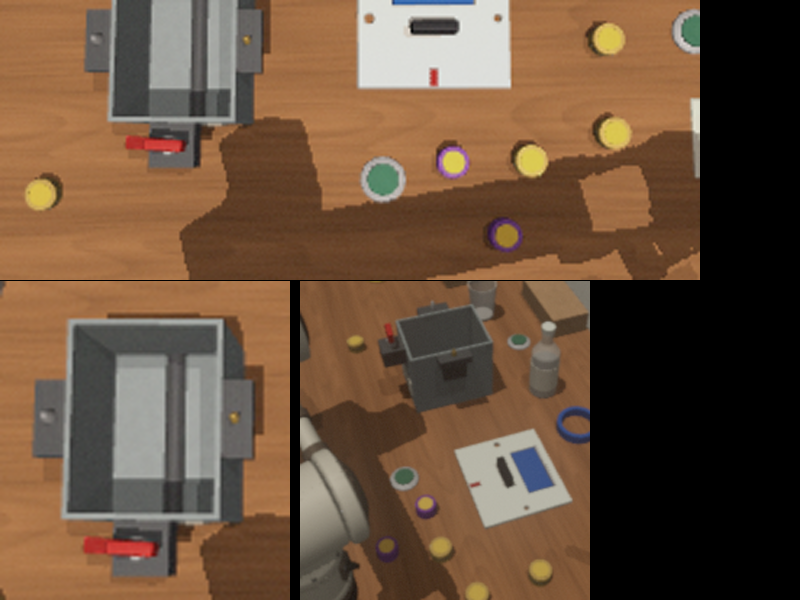

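The four yellow-bodied tins are the brass ones. The two with purple bodies, at crop (453,161) and (505,235), are the decoys. The pin tips are at crop (47,415) and (235,418). Next I'll measure the pins and the latch in both views.

```bash
python3 - <<'E'
from h import *
c=dict(np.load("top0.npz")); s=dict(np.load("side0.npz"))
from scipy.optimize import least_squares
H=hsv(c).astype(int)
def wc(img,u,v,r,w):
    y,x=np.mgrid[int(v)-r:int(v)+r+1,int(u)-r:int(u)+r+1]; W=w[y,x].clip(0).astype(float); return np.array([(W*x).sum()/W.sum(),(W*y).sum()/W.sum()])
g=c["pixels"].astype(int).min(2)
print(g[181:192,155:168]); print(H[182:193,220:232,1])
p1=wc(g,161,186,4,g-105); p2=wc(g,226,187,3,H[...,1]-60)
print(p1,p2)
R=ray(c,*p1,.180);D=ray(c,*p2,.178); v=R-D
print(R.round(4),D.round(4),np.hypot(*v[:2]).round(4),"center",((R+D)/2).round(4),"yaw",np.degrees(np.arctan2(-v[0],v[1])).round(2))
# lid holes (dark-orange) and red mark
m=cv2.inRange(hsv(c),(0,0,0),(179,255,255)); L=c["pixels"][140:215,265:345]
sat=H[...,1]; 
for u,v in((278,178),(333,178)):
    q=wc(c,u,v,4,sat-60); print("hole",q.round(1),ray(c,*q,.008).round(4))
red=cv2.inRange(hsv(c),(0,150,80),(6,255,255))|cv2.inRange(hsv(c),(172,150,80),(179,255,255))
for ce,st,Lb in blobs(red,8):
    print("red",ce.round(1),st,ray(c,*ce,.198).round(4),ray(c,*ce,.008).round(4))
    k=cv2.findContours(Lb.astype(np.uint8),0,2)[0][0]; P=np.array([ray(c,*p[0],.19)[:2] for p in k],np.float32); q=cv2.minAreaRect(P);print(q)
E
```

```text
[[ 74  72  91  92  92  92  93  92  91  91  96  96 120]
 [ 71  74  91  91  91  92  91  94  91  92  96  98 129]
 [ 66  78  92  94  88  93  92  88  93  93  95  99 133]
 [ 68  75  93  91  90  84  75  62  64  92  94  98 133]
 [ 70  74  94  99 127 120  96  86  77  85  95  98 132]
 [ 67  77  91  98 151 149 116 105  93  87  93  97 132]
 [ 69  74  95  94 118 129 118 110  98  85  92 100 133]
 [ 74  79  93  92  95 107 112 107  96  89  94  99 135]
 [ 69  80  92  88  89  84  85  90  94  91  95  99 145]
 [ 72  80  93  91  91  92  90  91  90  94  95 100 147]
 [ 76  82  92  88  93  93  90  91  92  93  96 100 145]]
[[  8   8  13  12  18  10  10  15  20  12  10  10]
 [  6   6  18  10  12  15   8  10  13  17   7   8]
 [  6   6  15  10  10  14   8  15  15  15   8   8]
 [  6  11  15  15  51 120 112  13  18  15  12  13]
 [  6  13  17  30 126 139 145  83  17  12  12  13]
 [  6  13  18  22 115 149 145  79  13  10  10  10]
 [  6  11  20  15  55 152 140  52  13  12   7  10]
 [  6  13  17  13  20  39  36  13  13  12  10  13]
 [  6   9  17  13  13  13  10  10  15   8  14  15]
 [  9   9   8  13  12  13  10  15  
[... 203 characters left out ...]
9 ] yaw -1.25
hole [277.7 177.6] [ 0.6084 -0.0999  0.008 ]
hole [332.5 177.5] [ 0.6058 -0.2648  0.008 ]
red [417.  132.3] [403 116  29  33 357] [ 0.6884 -0.4442  0.198 ] [ 0.7398 -0.5247  0.008 ]
((0.6904929280281067, -0.4477398097515106), (0.02359205111861229, 0.10086573660373688), 48.208919525146484)
red [305.5 202.5] [305 200   2   6  12] [ 0.5182 -0.1637  0.198 ] [ 0.5318 -0.1818  0.008 ]
((0.5187459588050842, -0.16442638635635376), (0.0024690518621355295, 0.012417461723089218), 88.55795288085938)
red [185.6 231.3] [174 228  25   7 134] [0.4521 0.1311 0.198 ] [0.451  0.1785 0.008 ]
((0.4516358971595764, 0.1321474313735962), (0.060996219515800476, 0.013548076152801514), 84.04466247558594)
```

```bash
cat >> h.py <<'E'
def down(a):
    y=np.array([np.cos(a),np.sin(a),0]); z=np.array([0,0,-1.]); return Ro.from_matrix(np.stack([np.cross(y,z),y,z],1)).as_rotvec()
def best(p,a,step=np.pi):
    "closing-axis angle (mod pi) with least wrist use"
    o=[]
    for k in(-1,0,1):
        q=bot.inverse_kinematics(p,down(a+k*step))
        if q is not None: o.append((abs(q[5]),a+k*step,q))
    return min(o,key=lambda t:t[0])
def snap(n,name=None):
    c=bot.read_camera(n)
    if name: cv2.imwrite(f"pics/{name}.png",cv2.resize(c["pixels"],None,fx=1.5,fy=1.5,interpolation=cv2.INTER_CUBIC)); np.savez(name+".npz",**c)
    return c
E
python3 - <<'E'
from h import *
c=dict(np.load("top0.npz"))
# rim fit
g=cv2.cvtColor(c["pixels"],cv2.COLOR_BGR2GRAY).astype(int); H=hsv(c)
m=((H[...,1]<60)&(g>124)).astype(np.uint8); m[:150]=0;m[226:]=0;m[:,:160]=0;m[:,228:]=0
k=cv2.findContours(m,0,1)[0]; k=np.concatenate([q for q in k if len(q)>8])
P=np.array([ray(c,*p[0],.16)[:2] for p in k],np.float32); print("rim",cv2.minAreaRect(P))
yaw=np.radians(-.95); ctr=np.array([.6076,-.1828]); h=ctr-.014*np.array([np.cos(yaw),np.sin(yaw)])
_,a,q=best([*h,.13],yaw); print(a,q.round(2))
for xy in ((.565,.119),): print([ (round(A,2),bot.inverse_kinematics([*xy,.2],down(A)).round(2)) for A in (a,)])
bot.set_gripper(.5,45)
bot.goto([*h,.13],down(a)); bot.line_to([*h,.0145]); bot.set_gripper(0); print("open",bot.current_opening()*92,bot.current_grip_force())
bot.line_to([*h,.06],max_speed=.08); print(bot.current_contact_force().round(1),bot.current_clock())
snap("top","top1");snap("side","side1"); print(bot.current_opening()*92)
E
```

```text
rim ((0.5640072822570801, 0.11989030241966248), (0.14060264825820923, 0.18204127252101898), 88.91968536376953)
-0.01658062789394613 [-0.49  0.35  1.54 -0.    1.25 -0.48]
[(np.float64(-0.02), array([-0.  ,  0.18,  1.61, -0.  ,  1.36,  0.01]))]
open 15.804083015001844 45.00027000904083
[ 0.1  0.7 -3.5] 4.8667
15.563746303632215
```

View pics/top1.png

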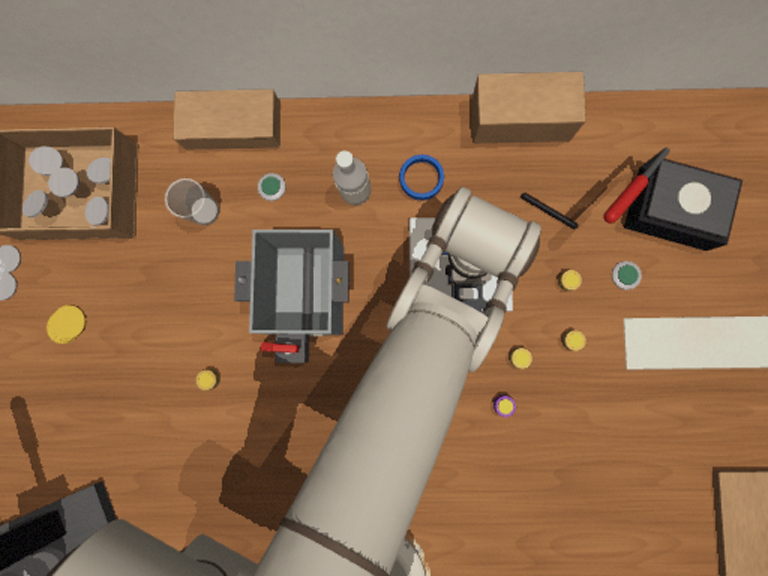

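No further tins show on the right-hand side. The lid is held (15.6 mm opening, 3.5 N). I'll carry it over the box and check it there.

```bash
python3 - <<'E'
from h import *
yaw=np.radians(-1.1); B=np.array([.5645,.1195]); ux=np.array([np.cos(yaw),np.sin(yaw)])
p=bot.current_ee_pos(); bot.line_to([p[0],p[1],.235],max_speed=.15)
T=B-.014*ux
bot.goto([*T,.235],down(yaw)); bot.line_to([*T,.2005],max_speed=.08)
print(bot.current_ee_pos(),bot.current_clock(),bot.current_contact_force().round(1))
c=snap("top","top2");s=snap("side","side2")
im=np.zeros((600,800,3),np.uint8)
im[:600,:400]=cv2.resize(c["pixels"][130:280,140:240],(400,600),interpolation=cv2.INTER_CUBIC)
im[:600,400:800]=cv2.resize(s["pixels"][90:240,170:270],(400,600),interpolation=cv2.INTER_CUBIC)
cv2.imwrite("pics/hov.png",im)
uy=np.array([-ux[1],ux[0]])
for n,cc in(("top",c),("side",s)):
  for l in((-90,-97.5),(-90,97.5),(90,97.5),(90,-97.5)): print(n,l,proj(cc,[*(B+.001*l[0]*ux+.001*l[1]*uy),.1945]).round(1))
E
```

```text
[0.55036605 0.11968281 0.20010712] 8.0333 [ 0.7  0.3 -3.7]
top (-90, -97.5) [229.4 222.3]
top (-90, 97.5) [150.7 221.9]
top (90, 97.5) [153.2 150.3]
top (90, -97.5) [230.5 150.3]
side (-90, -97.5) [206.5 162.2]
side (-90, 97.5) [191.8 123.2]
side (90, 97.5) [245.5 112.2]
side (90, -97.5) [265.6 148.8]
```

View pics/hov.png

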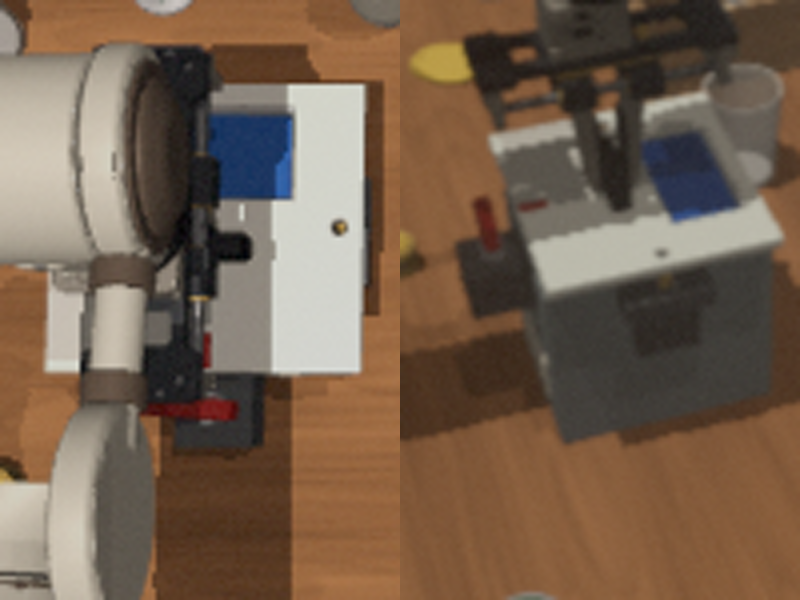

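The lid is square over the box. The brass pin shows inside the diamond hole at crop (340,227), and the lid corners match the prediction within about 1 px. I'll descend with force guidance.

```bash
python3 - <<'E'
from h import *
F0=bot.current_contact_force(); M0=bot.current_ft_torque(); p=bot.current_ee_pos(); xy=np.array(p[:2]); yaw=np.radians(-1.1); z=p[2]
xy=np.array([.5645,.1195])-.014*np.array([np.cos(yaw),np.sin(yaw)]); z=.2
while z>.1735:
    z-=.001 if z>.190 else .0007
    bot.line_to([*xy,z],max_speed=.03)
    F=bot.current_contact_force()-F0; M=bot.current_ft_torque()-M0
    if abs(F).max()>1.5: print(round(z,4),F.round(1),M.round(2),bot.current_ee_pos()[2].round(4),xy.round(4))
    d=F[:2]*.0001; xy=xy+np.clip(d,-.0005,.0005)
    if F[2]>22: break
print(bot.current_clock(),bot.current_ee_pos(),bot.current_opening()*92)
E
```

```text
0.1872 [ 0.9 -0.2  2. ] [ 0.05 -0.39 -0.02] 0.1874 [0.5502 0.1206]
0.1865 [2.5 0.9 2.9] [ 0.03 -0.65 -0.05] 0.1869 [0.5503 0.1206]
0.1858 [1.7 0.2 4.7] [-0.14 -0.48 -0.07] 0.1863 [0.5505 0.1207]
0.1851 [2.8 2.1 6.7] [-0.2  -0.65 -0.09] 0.1856 [0.5507 0.1207]
0.1844 [ 5.8 -0.   1.6] [ 0.02 -1.32  0.03] 0.1837 [0.551  0.1209]
0.1837 [5.7 0.2 0.6] [-0.15 -1.19  0.03] 0.1829 [0.5515 0.1209]
0.183 [ 4.  -1.6 -0.9] [-0.27 -1.    0.04] 0.1822 [0.552  0.1209]
0.1823 [ 3.6 -1.4 -1.3] [-0.26 -0.62  0.02] 0.1818 [0.5524 0.1208]
0.1753 [ 0.   1.6 -0.9] [0.02 0.05 0.1 ] 0.1753 [0.5524 0.1209]
0.1746 [-0.9  0.6  2.4] [-0.08  0.07  0.04] 0.175 [0.5524 0.1211]
0.1739 [-3.9 -0.3  8.9] [-0.18  0.65  0.03] 0.1749 [0.5524 0.1211]
0.1732 [-3.8 -0.3 11. ] [-0.19  0.74  0.03] 0.1749 [0.552  0.1211]
16.6333 [0.5526544  0.12102001 0.17494384] 15.480874756031342
```

The lid has dropped fully over the pins and bottomed at the expected height. I'll release it, check, and measure the latch.

```bash
python3 - <<'E'
from h import *
yaw=np.radians(-1.1)
bot.line_to([.5526,.1210,.1745],max_speed=.03)
bot.set_gripper(.45); bot.line_to([.5526,.1210,.24])
bot.goto([.46,-.12,.30],down(yaw))   # out of view of box
c=snap("top","top3");s=snap("side","side3"); print(bot.current_clock())
H=hsv(c); w=cv2.inRange(H,(0,0,150),(179,50,255))
for ce,st,L in blobs(w,800):
    k=max(cv2.findContours(L.astype(np.uint8),0,2)[0],key=len); P=np.array([ray(c,*p[0],.168)[:2] for p in k],np.float32); print("white",ce.round(1),cv2.minAreaRect(P))
red=cv2.inRange(H,(0,150,60),(6,255,255))|cv2.inRange(H,(172,150,60),(179,255,255))
for ce,st,L in blobs(red,8):
    k=cv2.findContours(L.astype(np.uint8),0,2)[0][0]; P=np.array([ray(c,*p[0],.19)[:2] for p in k],np.float32); print("red",ce.round(1),cv2.minAreaRect(P))
for n,cc in(("top",c),("side",s)):
    for ce,st,_ in blobs(cv2.inRange(hsv(cc),(20,120,90),(36,255,255))): print(n,ce.round(1),st[4],ray(cc,*ce,.026).round(4)[:2])
im=np.zeros((600,800,3),np.uint8)
im[:600,:400]=cv2.resize(c["pixels"][130:280,140:240],(400,600),interpolation=cv2.INTER_CUBIC)
im[:600,400:800]=cv2.resize(s["pixels"][90:240,170:270],(400,600),interpolation=cv2.INTER_CUBIC)
cv2.imwrite("pics/lid.png",im)
E
```

```text
19.15
white [193.1 189.8] ((0.5666540861129761, 0.1204914078116417), (0.19572417438030243, 0.17854951322078705), 88.91617584228516)
white [266.5 206.8] ((0.5115886330604553, -0.06712082028388977), (0.033386021852493286, 0.16713868081569672), 60.7034912109375)
white [304.9 227.4] ((0.4577177166938782, -0.163679301738739), (0.17473363876342773, 0.15264171361923218), 60.247554779052734)
white [464.  227.9] ((0.450329452753067, -0.560268223285675), (0.08381857722997665, 0.2366277128458023), 0.1184801384806633)
white [344.1 248.4] ((0.40410351753234863, -0.26056015491485596), (0.03554641082882881, 0.16720056533813477), 59.960819244384766)
white [233.9 334.5] ((0.21102234721183777, -0.004930481314659119), (0.21773530542850494, 0.14700795710086823), 62.74229431152344)
white [222.2 369.7] ((0.13235415518283844, 0.036999307572841644), (0.19974307715892792, 0.09616978466510773), 89.6768569946289)
red [417.2 132.1] ((0.6910069584846497, -0.4480837881565094), (0.023455830290913582, 0.10207072645425797), 48.655235290527344)
red [192.  216.7] ((0.48841390013694763, 0.11728836596012115), (0.017444327473640442, 0.004984964616596699), 0.34810465574264526)
red [185.7 231.3] ((0.451548308134079, 0.13135915994644165), (0.06268470734357834, 0.013667288236320019), 83.53533172607422)
top [380.3 186.1] 135 [ 0.5752 -0.4009]
top [ 43.4 215.7] 494 [0.5034 0.5998]
top [382.8 226.6] 141 [ 0.4566 -0.4029]
top [137.1 252.9] 139 [0.3902 0.3164]
top [338.9 272.9] 15 [ 0.3255 -0.2711]
side [179.8 105.2] 112 [0.4928 0.583 ]
side [167.5 151. ] 51 [0.389  0.3153]
side [216.1 262.9] 53 [ 0.4232 -0.2021]
side [226.5 293.1] 137 [ 0.4232 -0.3007]
side [189.2 292.1] 65 [ 0.332  -0.2646]
side [295.3 309.3] 161 [ 0.5736 -0.4036]
side [251.6 325.5] 168 [ 0.4553 -0.4063]
```

View pics/lid.png

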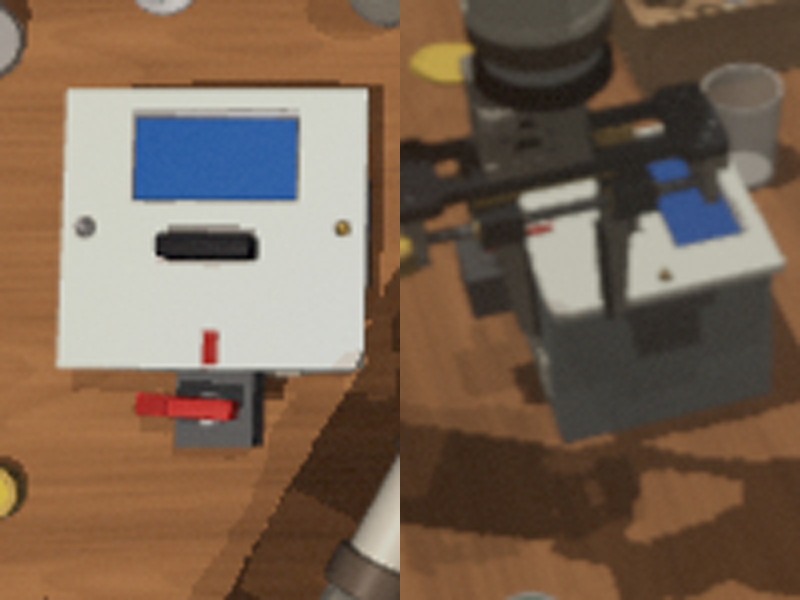

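The lid is flat with both pins through at crop (85,227) and (342,228). Its centre is (0.5667, 0.1205), which agrees with the arm's seating position. Now the latch.

```bash
python3 - <<'E'
from h import *
A=np.array([.4517,.1227]); a0=-.113; a1=np.radians(-1.1)-1.60
for k in(0,np.pi,-np.pi):
    q0=bot.inverse_kinematics([*A,.1775],down(a0+k));q1=bot.inverse_kinematics([*A,.1775],down(a1+k)); print(k,q0,q1)
q=bot.inverse_kinematics([*A,.1775],down(a0)); q1=bot.inverse_kinematics([*A,.1775],down(a1))
if abs(q1[5]-q[5]-(a1-a0))>.1 and abs(q1[5]-q[5]+(a1-a0))>.1: raise SystemExit("wrap")
bot.set_gripper(.4,30); bot.goto([*A,.24],down(a0)); bot.line_to([*A,.1775],max_speed=.08)
F0=bot.current_contact_force(); bot.set_gripper(0); print("grip",bot.current_opening()*92,bot.current_contact_force()-F0)
q=bot.current_joints()
q1=bot.inverse_kinematics(bot.current_ee_pos(),down(a1)); n=8
for i in range(1,n+1):
    bot.set_joints(q+(np.array(q1)-q)*i/n)
    F=bot.current_contact_force()-F0; print(i,F.round(1),bot.current_ft_torque()[2].round(2))
print(bot.current_opening()*92,bot.current_clock())
bot.set_gripper(.4); p=bot.current_ee_pos(); bot.line_to([p[0],p[1],.26])
E
```

```text
0 [ 6.19363392e-03 -9.30641792e-02  1.92977050e+00 -4.44089210e-16
  1.30488633e+00  1.19193634e-01] [ 0.00619363 -0.09306418  1.9297705   0.          1.30488633  1.62539226]
3.141592653589793 None [ 0.00619363 -0.09306418  1.9297705   0.          1.30488633 -1.5162004 ]
-3.141592653589793 None [ 0.00619363 -0.09306418  1.9297705   0.          1.30488633 -1.5162004 ]
grip 11.502461653038603 [-2.05972795 -0.00599213  2.48242828]
1 [-0.7  0.3  1.4] -0.08
2 [-0.2 -0.7  0.3] -0.04
3 [ 0.6 -0.8 -0.8] -0.04
4 [ 1.8 -1.1 -0.8] -0.03
5 [ 3.3 -2.4 -1.7] 0.01
6 [ 3.9 -2.4 -1.7] -0.06
7 [ 2.5 -2.9 -2. ] -0.02
8 [ 3.3 -3.1 -2.7] -0.01
11.737013351707912 24.2417
```

```bash
cat >> h.py <<'E'
yawB=np.radians(-1.1); uxB=np.array([np.cos(yawB),np.sin(yawB)]); B=np.array([.5666,.1207])
def tins():
    "brass tins (whole top yellow, area ~140 px) on the bench, top view, refined by side view"
    c=bot.read_camera("top"); s=bot.read_camera("side"); f=lambda x:blobs(cv2.inRange(hsv(x),(20,120,90),(36,255,255)))
    S=[(ray(s,*ce,.026)[:2],st) for ce,st,_ in f(s)]; o=[]
    for ce,st,_ in f(c):
        p=ray(c,*ce,.026)[:2]
        if st[4]>250 or st[4]<95: continue
        n=[q for q,t in S if np.hypot(*(q-p))<.006]
        o.append(((p+n[0])/2 if n else p, int(st[4]), ce.round(1)))
    return o
def pick(p,a=0.):
    _,a,_=best([*p,.12],a); bot.set_gripper(.75,30)
    bot.goto([*p,.12],down(a)); bot.line_to([*p,.005]); bot.set_gripper(0); w=bot.current_opening()*92
    print("width",round(w,1)); bot.line_to([*p,.15],max_speed=.25)
    return 36<w<42
def post():
    t=B+.043*uxB; _,a,_=best([*t,.25],yawB+np.pi/2)
    p=bot.current_ee_pos(); bot.line_to([p[0],p[1],.26],max_speed=.3)
    bot.goto([*t,.26],down(a)); bot.line_to([*t,.18],max_speed=.12); F0=bot.current_contact_force()
    bot.line_to([*t,.131],max_speed=.05); print("push",(bot.current_contact_force()-F0).round(1),"w",round(bot.current_opening()*92,1))
    bot.set_gripper(.65); bot.hold(.3); bot.line_to([*t,.25],max_speed=.15); print("t",bot.current_clock(),"F",bot.current_contact_force().round(1))
E
python3 - <<'E'
from h import *
bot.goto([.39,.316,.20],down(best([.39,.316,.2],0)[1])); c=snap("top","top4"); s=snap("side")
im=np.zeros((600,800,3),np.uint8)
im[:600,:400]=cv2.resize(c["pixels"][130:280,140:240],(400,600),interpolation=cv2.INTER_CUBIC)
im[:600,400:800]=cv2.resize(s["pixels"][90:240,170:270],(400,600),interpolation=cv2.INTER_CUBIC)
cv2.imwrite("pics/latch.png",im)
red=cv2.inRange(hsv(c),(0,150,60),(6,255,255))|cv2.inRange(hsv(c),(172,150,60),(179,255,255))
for ce,st,L in blobs(red,8):
    k=cv2.findContours(L.astype(np.uint8),0,2)[0][0]; P=np.array([ray(c,*p[0],.18)[:2] for p in k],np.float32); print("red",ce.round(1),cv2.minAreaRect(P))
for t in tins(): print(t)
E
```

```text
red [417.1 132.1] ((0.6938256621360779, -0.4522101879119873), (0.024043334648013115, 0.10325468331575394), 48.65522384643555)
red [190.8 227.4] ((0.463919073343277, 0.12322674691677094), (0.06240522116422653, 0.017585597932338715), 0.3007015585899353)
(array([ 0.57465369, -0.40234341]), 137, array([380.3, 186.1]))
(array([ 0.45123671, -0.44464455]), 144, array([396.9, 228. ]))
(array([ 0.42372414, -0.29946556]), 148, array([347. , 238.3]))
(array([0.38915192, 0.3168859 ]), 99, array([136.6, 253.3]))
```

View pics/latch.png

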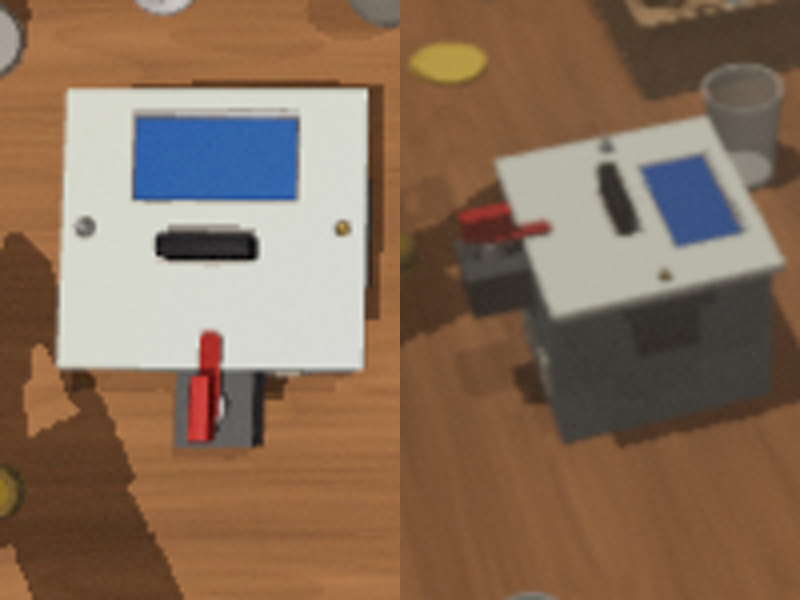

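The tongue lies over the red mark at crop (210,350). One tin has been knocked to (0.451, -0.445). Now the tin nearest the gripper.

```bash
python3 - <<'E'
from h import *
if pick(np.array([.3898,.3163])): post()
for t in tins(): print(t)
c=snap("top");s=snap("side")
im=np.zeros((576,768,3),np.uint8); im[:288,:384]=cv2.resize(c["pixels"],(384,288)); im=np.vstack([cv2.resize(s["pixels"][60:270,130:330],(600,600),interpolation=cv2.INTER_CUBIC)])
cv2.imwrite("pics/post1.png",im)
E
```

```text
width 39.1
push [-1.3 -0.3 -0.9] w 39.1
t 35.95 F [ 0.2 -1.  -0.5]
(array([ 0.57451332, -0.40220624]), 137, array([380.2, 186.1]))
(array([ 0.4509906 , -0.44451869]), 144, array([396.8, 228.1]))
(array([ 0.42345114, -0.29955316]), 147, array([347. , 238.3]))
```

View pics/post1.png

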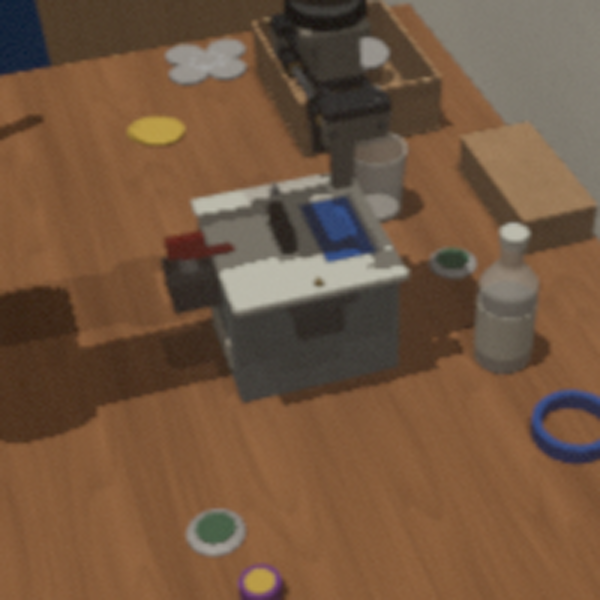

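The flap is shut, the tin is gone and the lid is undisturbed. Next the other three, with a fresh look before each.

```bash
python3 - <<'E'
from h import *
for i in range(3):
    T=tins(); print(T)
    if not T: break
    p=max(T,key=lambda t:t[0][1])[0]
    if not pick(p): print("miss"); break
    post()
print(tins())
E
```

```text
[(array([ 0.5741451 , -0.40259365]), 136, array([380.4, 186.2])), (array([ 0.45106067, -0.44460754]), 144, array([396.8, 228.1])), (array([ 0.4236678 , -0.29953633]), 145, array([347.1, 238.2]))]
width 39.1
push [0.3 0.2 0. ] w 39.1
t 46.4 F [ 0.4 -1.  -1.1]
[(array([ 0.57451711, -0.40220012]), 135, array([380.3, 186.2])), (array([ 0.45109974, -0.44452398]), 144, array([396.9, 228.1]))]
width 39.2
push [-1.1 -0.1 -0.7] w 39.5
t 57.075 F [-0.3 -1.   1.1]
[(array([ 0.45104454, -0.44458458]), 143, array([396.9, 228.1]))]
width 39.2
push [-1.   0.9  0.3] w 39.8
t 68.1583 F [-0.3  0.1  0.3]
[]
```

Now I'll clear the arm and look at the whole bench, including the area it was hiding.

```bash
python3 - <<'E'
from h import *
bot.goto([.30,-.5,.25],down(best([.30,-.5,.25],0)[1])); c=snap("top","top9"); s=snap("side")
print([(ce.round(0),st[4]) for ce,st,_ in blobs(cv2.inRange(hsv(c),(20,100,60),(36,255,255)),8)])
print([(ce.round(0),st[4]) for ce,st,_ in blobs(cv2.inRange(hsv(s),(20,100,60),(36,255,255)),8)])
im=np.zeros((600,800,3),np.uint8); im[:300,:400]=cv2.resize(c["pixels"],(400,300),interpolation=cv2.INTER_AREA); im[:300,400:]=cv2.resize(s["pixels"],(400,300),interpolation=cv2.INTER_AREA)
im[300:,:400]=cv2.resize(c["pixels"][140:245,130:270],(400,300),interpolation=cv2.INTER_CUBIC); im[300:,400:]=cv2.resize(s["pixels"][90:210,160:320],(400,300),interpolation=cv2.INTER_CUBIC)
cv2.imwrite("pics/final.png",im)
q=bot.current_joints(); q[0]=.9; bot.set_joints(q); snap("side"); c=snap("top","top10"); print([(ce.round(0),st[4]) for ce,st,_ in blobs(cv2.inRange(hsv(c),(20,100,60),(36,255,255)),8)])
s=bot.read_camera("side");print([(ce.round(0),st[4]) for ce,st,_ in blobs(cv2.inRange(hsv(s),(20,100,60),(36,255,255)),8)],bot.current_ee_pos())
E
```

```text
[(array([ 43., 216.]), np.int32(496)), (array([314., 239.]), np.int32(69)), (array([337., 271.]), np.int32(64))]
[(array([182., 105.]), np.int32(148)), (array([216., 263.]), np.int32(52))]
[(array([ 43., 216.]), np.int32(493)), (array([314., 239.]), np.int32(69)), (array([337., 271.]), np.int32(73))]
[(array([182., 105.]), np.int32(147)), (array([216., 263.]), np.int32(52)), (array([189., 292.]), np.int32(63))] [0.26115337 0.52135727 0.25000066]
```

View pics/final.png

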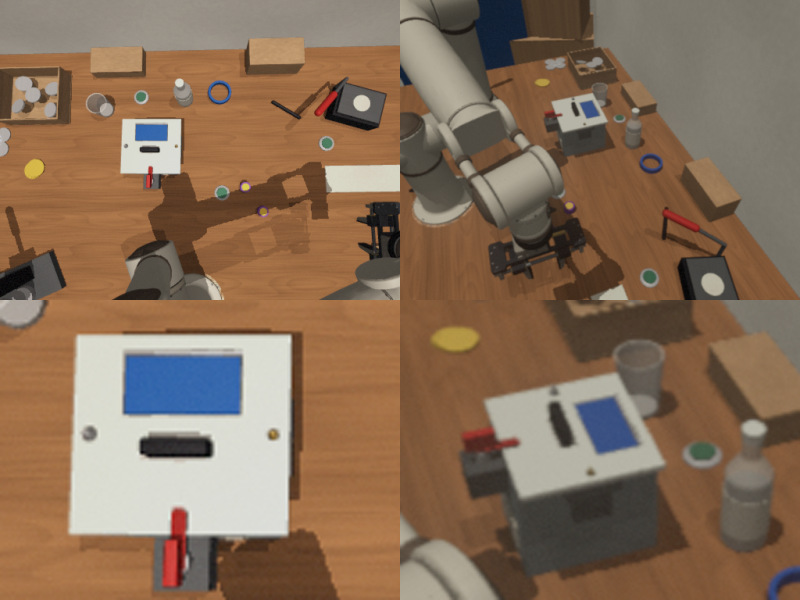

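View pics/top10.png

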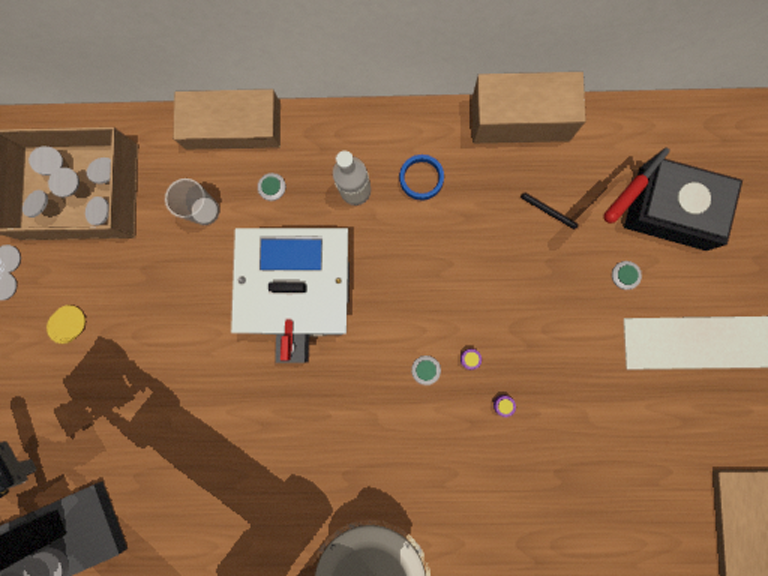

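The final view shows the lid flat with both pins through, the flap shut at (291,254), and the latch over its mark. No brass tin is left in view; only the purple decoys at (471,359) and (504,406) remain, and the bystanders haven't moved.

```bash
python3 -c "
from workcell import bot
print(bot.current_clock(),bot.job_done())"
```

```text
the job is handed in; nothing more can be done
74.525 None
```

I handed the job in at 74.5 s: the lid is seated on both pins, the latch points at the red mark, the four brass tins found on the bench were pushed in through the flap (now shut), and the other things are where they were.

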